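# Clamp the spin-test chamber and arm its drive

### The job

Get the motor test ready to run: turn the T-handle on the chamber lid clockwise all the way to its stop so that the lid is drawn down tight on its gasket. Only then, on the control box, lift the hinged guard, flip the drive toggle under it over to its other position (away from the front, towards the guard's hinge) and shut the guard over it again. Leave the emergency stop, the small unguarded toggle and the loose things around alone.

Things in the scene. Friction and masses are not known exactly. Their poses are not given: they have to be found in the camera images.
- latch (a joint): T-handle compression latch on the front part of the chamber's lid, a black bar that turns about a vertical axis: rad, 0 = bar at right angles to the lid's front edge (loose), 1.571 = its stop, bar parallel to the front edge (lid drawn tight). It grows clockwise seen from above, starts between 0.15 and 0.55, needs up to about 0.3 N m and stays where it is left. As the lid is drawn down the handle sinks with it, 5 mm over the whole quarter turn.
- latch_grip (a point): Point on the T-handle's turning axis, half-way up its bar. The bar is 92 mm long, 15 mm wide and 18 mm high, on an 18 mm stem; its underside is 22 mm over the round 6 mm escutcheon (50 mm across), whose top is 6 mm over the lid. The point's x axis runs along the bar and turns with it, z is up along the turning axis. Nothing else stands on the lid.
- chamber_lid (a joint): Lid of the spin-test chamber (a cream steel box 240 x 260 x 130 mm with a windowed lid 20 mm thick, hinged along its far edge, already caught by the latch): rad, 0 = loose, front edge 7 mm up on the rubber gasket, 0.028 = drawn tight. The latch alone moves it: the lid follows the T-handle in proportion.
- guard (a joint): Hinged grey hood over the drive toggle on the control box (cream box 200 x 260 x 120 mm, flat top): rad, 0 = shut, 1.85 = fully open, standing up and leaning back past vertical against its stop, reaching 65 mm beyond the hinge line and 90 mm above it. It swings freely: let go above about 1.3 it falls open, below about 1.1 it falls shut.
- guard_hinge (a point): Middle of the guard's hinge line, fixed to the control box, 8 mm above its top. x points to the box's far side, y along the hinge, z up. Shut, the hood lies at x = -86 to 0 mm, is 36 mm wide, its roof 38 mm above this point up to x = -40, then sloping down to the hinge; a lip carries the roof forward to x = -100. Walls 2.5 mm, open below, about 60 g. Clear for 55 mm either side of its middle.
- toggle (a joint): Drive toggle under the guard: rad, 0 = off (leaning to the front, away from the hinge line), 0.70 = on (leaning towards the hinge). It snaps over to the nearer end once past 0.35; about 3 N at its tip flips it.
- toggle_tip (a point): Top end of the drive toggle's steel lever, 30 mm from its pivot; lever 7.6 mm thick with an 11 mm ball end. The pivot lies 55 mm in front of the hinge line (x = -55 mm from guard_hinge, y = 0), 8 mm above the box's top; around it stands an 18 mm nut and bushing up to 11 mm above the box's top.
- estop (a joint): Emergency stop push button on the control box: m pressed, 0 = out, 0.006 = pressed. Leave alone.
- estop_top (a point): Top centre of the emergency stop's mushroom head, 40 mm across, 32 mm above the box's top, 135 mm to the +y side of guard_hinge's middle. Leave alone.
- aux_toggle (a joint): Small unguarded toggle on the same box, lever 20 mm long: rad, 0 = off, 0.70 = on. Leave alone.
- aux_toggle_tip (a point): Top end of the small unguarded toggle, 135 mm to the +y side of guard_hinge and 80 mm nearer the front. Leave alone.
- screwdriver: Loose screwdriver, 200 mm long, lying on the bench; origin at the middle of its underside.
- meter: Loose hand multimeter 160 x 80 x 36 mm lying on the bench; origin at the middle of its underside.
- spare_motor: Loose small servo motor, 90 x 62 x 71 mm, shaft along -x, standing on the bench; origin at the middle of its underside.
- coupling: Loose aluminium shaft coupling, 40 mm across and 40 mm high, standing on the bench; origin at the middle of its underside.

How it is judged:
By the outcome, as a careful person would: the job done as asked, in the order asked, and still so for the second after the job is handed in, with the robot touching nothing.
It also fails if it takes over 69 s, if anything falls off the work surface, if the arm or the gripper's body presses on something with over 40 N, if the wrist force passes 120 N, or if a joint passes its speed limit or range.

### The arm

A 6-joint arm with a two-finger parallel gripper is mounted at the origin on the work surface. World frame = base frame: x ahead of the robot, y to its left, z up, the work surface at z = 0. Lengths are in mm, angles in rad, forces in N, time in s.
With the tool pointing down it reaches from about 300 to 950 mm from the base axis. Payload 3.1 kg.
Tool frame: the origin (TCP) lies midway between the tips of the shut fingers; the grasp point (between the pads) lies 19 mm behind it (manip.tcp_to_grasp is the distance from the TCP to the grasp point, in mm); z points along the fingers, y is the line along which they close (so a half turn about z gives the same grasp; the last joint's range is limited). The gripper opens to 85 mm and grips with 20 to 120 N. Pads are 22 mm wide; open, the fingers measure 114 mm over their backs; the gripper's body (76 mm by 85 mm) begins 54 mm behind the grasp point. The pads swing forward as they close: fully open they stand 13 mm farther back than shut.
Start: joints at [-1.379, 0.308, 1.634, -0, 1.2, -0.07], TCP at [161.735, -603.717, 231.272] pointing down, gripper open.
Joint ranges: [-3.06, 3.06], [-0.79, 1.96], [0.05, 2.63], [-1.19, 4.34], [0.05, 2.64], [-2.94, 2.94]. Speed limits (rad/s): [2.79, 2.79, 3.14, 3.14, 3.14, 3.14].

### API

Orientations are given as a unit quaternion [w, x, y, z].
In Python, from bench import readout, optics, manip gives the robot as it stands.
- The arm moves only by the tool send_rows, never from a script. Its arguments are lists of equal length, an entry for each row: "offset": the shift along the tool's x, y, z in mm, a list of three; "rot": the turn, a rotation vector about the tool's x, y, z in rad, a list of three; "hand": the closure, from 0 (fully open) to 1 (shut). A call has 1 to 10 rows; each row is the pose to reach, as a shift and turn from the pose commanded when the call began, along the tool's axes at that moment; what a row does not reach only later rows make up. A row lasts 1/12 s, in which the tool goes at most 41.7 mm and 7.16 degrees, less where a joint would pass 70% of its speed; a pose out of reach is approached as far as the arm can. A call with a gripper value outside its range is refused whole. The fingers move at their own pace and stop on an object; the grip force is fixed at half the most. Time passes only in rows, so rows that repeat a pose let the fingers close. It gives the time, the measured TCP pose, the force, the opening and the grip force at its end, in the units of the state.
- readout.state(): the state, without advancing time (a new reading comes with each control period).
- optics.read_camera(name): name is "side" or "top"; returns the picture (420x560x3 uint8, blue, green, red); there is no depth.
- optics.camera_model(name): a dict with "fx", "fy", "cx", "cy" (pixels), "view" (4x4, takes a point from world to camera coordinates). Camera axes: x right, y down, z forward; pixel columns grow to the right and rows downward; lengths in mm; the calibration is good to about 2 mm. A picture is of the moment at which its call begins. camera_model takes no time and is no camera call.
- manip.sign_off(): hands the job in; it is judged then, once.
The state is a dict: "time_s": time; "q": joint angles; "joint_velocities": joint speeds; "joint_torque": joint torques, N m; "ee_pos": TCP position; "orientation": TCP orientation; "wrist_force": force on the tool from outside, world axes, zero at the start; "moment": the same for the moment, N m; "gripper_width": finger opening in mm; "grip_force": force on a finger pad.
Only numpy, scipy, OpenCV 4.12 (cv2) and the standard library are available. Lean on these libraries where they do the work, as an engineer would, in place of code of your own. Each camera call takes 0.05 s, during which the arm holds its last target. There are 200 camera calls.

## Working session

There is one attempt and no reset: what is moved stays moved. The work goes in short steps, Python scripts to look and compute and a tool call to move; the robot and the scene stay as the last step left them, time stands still between calls to the robot, and variables do not carry over. Pictures are saved under pics/ and viewed, at most 10 in all, crops included, and the job is handed in when it is done.

Besides the shell and the picture viewer there is one more tool, called in YAML: its name, and indented under it one key for each argument. send_rows: Moves the arm, as the interface text tells. Its arguments: {"type":"object","properties":{"offset":{"type":"array"},"rot":{"type":"array"},"hand":{"type":"array"}},"required":["offset","rot","hand"]}

```bash
mkdir -p pics
python3 - <<'E'
from bench import readout, optics, manip
import cv2,numpy as np
for n in("side","top"):
    cv2.imwrite(f"pics/{n}0.png",optics.read_camera(n))
    m=optics.camera_model(n);print(n,m["fx"],m["fy"],m["cx"],m["cy"]);print(np.round(m["view"],3).tolist())
s=readout.state();print(s["time_s"],s["ee_pos"],s["orientation"],s["gripper_width"],manip.tcp_to_grasp)
E
```

```text
side 405.25155767039365 405.25155767039365 283.6209053023683 208.60877403507072
[[0.997, -0.082, -0.017, -579.649], [-0.057, -0.524, -0.85, 172.018], [0.061, 0.848, -0.527, 1324.794], [0.0, 0.0, 0.0, 1.0]]
top 396.2883808633259 396.2883808633259 288.41506925606626 209.61148661605677
[[0.005, -1.0, 0.016, 1.974], [-0.998, -0.006, -0.057, 600.173], [0.057, -0.016, -0.998, 1369.742], [0.0, 0.0, 0.0, 1.0]]
0.1 [ 161.59934803 -602.976093    230.17173964] [-1.03355245e-03  9.91443525e-01  1.30532237e-01 -6.40499858e-05] 85.04291924564397 18.700000000000003
```

View pics/side0.png

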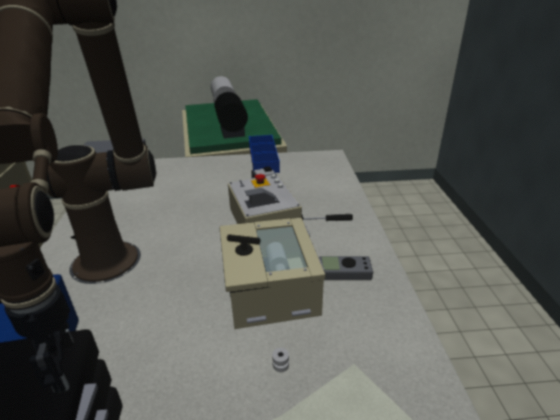

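View pics/top0.png

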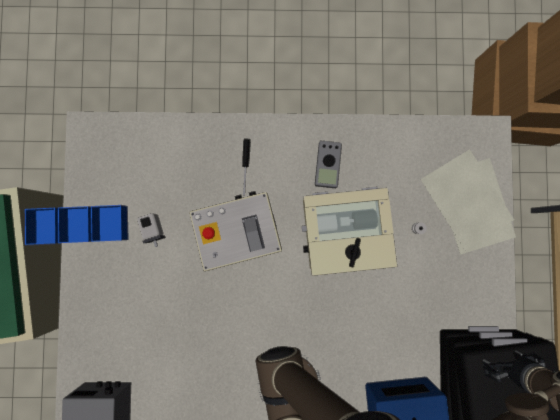

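The top view shows the chamber with its T-handle at about (353,252) and the control box at (236,232), with its guard at (253,232), e-stop at (208,233) and aux toggle at (215,255). I'll enlarge both parts.

Run:
```python
import cv2,numpy as np
t=cv2.imread("pics/top0.png");s=cv2.imread("pics/side0.png")
a=cv2.resize(t[185:285,180:400],None,fx=3.6,fy=3.6,interpolation=cv2.INTER_CUBIC)
b=cv2.resize(s[165:265,215:335],None,fx=2.3,fy=2.3,interpolation=cv2.INTER_CUBIC)
o=np.zeros((a.shape[0]+b.shape[0],a.shape[1],3),np.uint8);o[:a.shape[0]]=a;o[a.shape[0]:,:b.shape[1]]=b
cv2.imwrite("pics/z0.png",o);print(o.shape)
for n,im,(x0,y0,x1,y1),th in(("top handle",t,(335,232,370,270),45),("top guard",t,(236,210,270,255),105),("side handle",s,(222,228,264,258),45),("side guard",s,(242,186,284,210),105)):
    g=im[y0:y1,x0:x1].max(2);m=(g<th).astype(np.uint8)
    c=max(cv2.findContours(m,0,1)[0],key=cv2.contourArea)+[x0,y0]
    print(n,cv2.contourArea(c),cv2.minAreaRect(c))
```

```text
(590, 792, 3)
top handle 175.5 ((352.5, 252.5), (27.0, 13.0), 90.0)
top guard 288.5 ((252.81947326660156, 232.8079833984375), (34.539737701416016, 15.566018104553223), 75.3791275024414)
side handle 243.0 ((242.77438354492188, 245.53048706054688), (31.252126693725586, 17.22732162475586), 6.340191841125488)
side guard 420.0 ((260.6153869628906, 196.576904296875), (17.846567153930664, 32.75138854980469), 78.69007110595703)
```

View pics/z0.png

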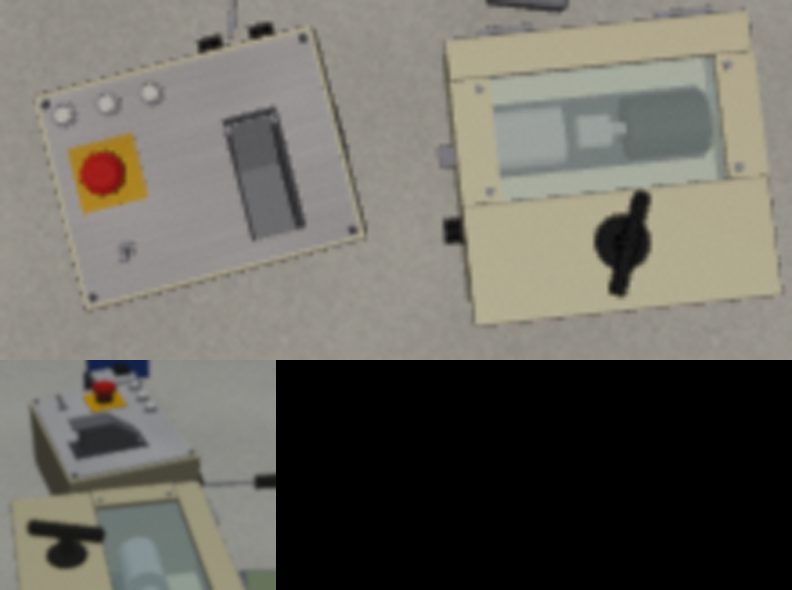

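Both targets are clear: the guard is shut with its lip at crop (272,235), and its sloping part by the hinge runs from about (250,112). The T-handle's ends are at crop (642,192) and (618,294). Next I cast rays at the known heights.

```bash
cat > h.py <<'E'
import numpy as np
from bench import optics
def ray(n,uv,z):
    m=optics.camera_model(n);V=np.array(m["view"]);R,t=V[:3,:3],V[:3,3]
    o=-R.T@t;d=R.T@np.array([(uv[0]-m["cx"])/m["fx"],(uv[1]-m["cy"])/m["fy"],1]);return o+d*(z-o[2])/d[2]
def tri(a,b):
    pr=[]
    for n,uv in(("top",a),("side",b)):
        p=ray(n,uv,0);q=ray(n,uv,300);d=(q-p)/np.linalg.norm(q-p);pr.append((p,d))
    A=sum(np.eye(3)-np.outer(d,d) for p,d in pr);B=sum((np.eye(3)-np.outer(d,d))@p for p,d in pr)
    x=np.linalg.solve(A,B);return x,max(np.linalg.norm((np.eye(3)-np.outer(d,d))@(x-p)) for p,d in pr)
E
python3 - <<'E'
from h import *
np.set_printoptions(precision=1,suppress=True)
c=lambda x,y:(180+(x-1.3)/3.6,185+(y-1.3)/3.6)
sd=lambda x,y:(215+x/2.3-.3,165+(y-360)/2.3-.3)
C=[ray("top",c(*p),120)[:2] for p in((40,97),(313,28),(363,236),(88,308))]
print("box corners",np.array(C),[np.linalg.norm(C[i]-C[(i+1)%4]) for i in range(4)],"ctr",np.mean(C,0))
fx=(C[0]-C[3])+(C[1]-C[2]);print("yaw box",np.arctan2(fx[1],fx[0]), )
ly=(C[0]-C[1])+(C[3]-C[2]);print("yaw from y",np.arctan2(ly[1],ly[0])-np.pi/2)
e=ray("top",c(103,173),150);print("estop",e)
y=np.arctan2(fx[1],fx[0]);print("hinge est from estop",e[:2]-135*np.array([-np.sin(y),np.cos(y)]))
for nm,p,z in(("lipL",(252,240),166),("lipR",(292,230),166),("hingeL",(224,121),128),("hingeR",(274,108),128),("roofbreakL",(237,172),166),("roofbreakR",(278,163),166)):print(nm,ray("top",c(*p),z))
a=ray("top",c(642,192),191);b=ray("top",c(618,294),191);print("bar",a,b,(a+b)/2,np.linalg.norm(a-b),np.arctan2(*(a-b)[1::-1]))
print("esc",ray("top",c(622,242),161))
L=[ray("top",c(*p),z)[:2] for p,z in(((446,40),150),((748,12),150),((781,293),156),((476,325),156))]
print("lid",np.array(L),[np.linalg.norm(L[i]-L[(i+1)%4]) for i in range(4)]);f=L[0]-L[3]+L[1]-L[2];print("lid yaw",np.arctan2(f[1],f[0]))
f=L[3]-L[2]+L[0]-L[1];print(np.arctan2(f[1],f[0])-np.pi/2)
print("tri near end",tri(c(618,294),sd(33,527)),"far",tri(c(642,192),sd(100,536)),"estop",tri(c(103,173),sd(104,386)))
E
```

```text
box corners [[585.9 322.1]
 [649.7  78.2]
 [463.2  31.9]
 [398.4 275.9]] [np.float64(252.11047388822556), np.float64(192.1294735117129), np.float64(252.50518907430072), np.float64(193.15684022656657)] ctr [524.3 177. ]
yaw box 0.24212486705586844
yaw from y 0.2577093830463011
estop [518.3 259.1 150. ]
hinge est from estop [550.7 128. ]
lipL [461.4 127.3 166. ]
lipR [470.2  93.  166. ]
hingeL [565.1 156.4 128. ]
hingeR [577. 112. 128.]
roofbreakL [519.8 140.8 166. ]
roofbreakR [527.8 105.6 166. ]
bar [ 504.7 -204.9  191. ] [ 418.6 -184.2  191. ] [ 461.6 -194.5  191. ] 88.57905783660652 -0.23655507057589054
esc [ 460.9 -193.1  161. ]
lid [[ 636.9  -40.2]
 [ 663.6 -307.6]
 [ 417.  -332.7]
 [ 388.4  -66.7]] [np.float64(268.7569234306785), np.float64(247.7852665589228), np.float64(267.52663984878996), np.float64(249.8561689101457)]
lid yaw 0.10369913016948508
0.10326972128805223
tri near end (array([ 420.7, -183.2,  196.1]), np.float64(1.6855903165456885)) far (array([ 502.4, -204.6,  192.6]), np.float64(2.3207939944906837)) estop (array([517.9, 259.2, 149.7]), np.float64(0.4109422112625675))
```

Checks hold: roof width about 36 mm, e-stop height 150, handle height about 193. The lid yaw is 0.103 and the bar yaw -0.237, so the latch stands at about 0.34 with its centre at (461.5,-194). The hinge is at about (563,133) with box yaw 0.25. I go to the handle first.

send_rows:
  offset:
    - [300,-241,-30]
    - [300,-241,-30]
    - [300,-241,-30]
    - [300,-241,-30]
    - [300,-241,-30]
    - [300,-241,-30]
    - [300,-241,-30]
    - [300,-241,-30]
    - [300,-241,-30]
    - [300,-241,-30]
  rot:
    - [0,0,0.5]
    - [0,0,0.5]
    - [0,0,0.5]
    - [0,0,0.5]
    - [0,0,0.5]
    - [0,0,0.5]
    - [0,0,0.5]
    - [0,0,0.5]
    - [0,0,0.5]
    - [0,0,0.5]
  hand: [0,0,0,0,0,0,0,0,0,0]

```text
time_s: 0.93
ee_pos: [391.3, -288.9, 261.4]
orientation: [-0.001, 0.993, -0.117, 0.001]
wrist_force: [-0.4, -0.5, 1.1]
gripper_width: 85.5
grip_force: 0.0
```

```bash
cat >> h.py <<'E'
from bench import readout
from scipy.spatial.transform import Rotation as Ro
def go(p,yaw,tilt=0):
    """tool-frame shift/turn from the measured pose to p with tool x at yaw, z down (tilt about tool y)"""
    s=readout.state();w,x,y,z=s["orientation"];R=Ro.from_quat([x,y,z,w])
    T=Ro.from_euler("z",yaw)*Ro.from_euler("x",np.pi)*Ro.from_euler("y",tilt)
    d=R.inv().apply(np.array(p)-s["ee_pos"]);r=(R.inv()*T).as_rotvec()
    print("t %.2f"%s["time_s"],"at",np.round(s["ee_pos"],1),"shift",np.round(d,1),"rot",np.round(r,3),"q",np.round(s["q"],2),"F",np.round(s["wrist_force"],1),"M",np.round(s["moment"],2),"w %.1f"%s["gripper_width"])
E
python3 -c "
from h import *
go((461.5,-194,250),-0.237)"
```

```text
t 0.93 at [ 391.3 -288.9  261.4] shift [  46.2 -108.6   11.8] rot [-0.003 -0.001  0.002] q [-0.73  0.01  1.92  0.    1.22  1.08] F [-0.4 -0.5  1.1] M [-0.    0.04  0.01] w 85.5
```

send_rows:
  offset:
    - [15,-36,4]
    - [31,-72,8]
    - [46.5,-108.5,12]
    - [46.5,-108.5,12]
    - [46.5,-108.5,12]
    - [46.5,-108.5,30]
    - [46.5,-108.5,50]
    - [46.5,-108.5,65]
    - [46.5,-108.5,74]
    - [46.5,-108.5,74]
  rot:
    - [0,0,0]
    - [0,0,0]
    - [0,0,0]
    - [0,0,0]
    - [0,0,0]
    - [0,0,0]
    - [0,0,0]
    - [0,0,0]
    - [0,0,0]
    - [0,0,0]
  hand: [0,0,0,0,0,0,0,0,0,0]

```text
time_s: 1.77
ee_pos: [457.5, -198.9, 184.9]
orientation: [-0.001, 0.993, -0.12, -0.003]
wrist_force: [-0.4, 0.3, -0.6]
gripper_width: 85.7
grip_force: 0.0
```

```bash
python3 -c "
from h import *
import cv2
go((461.5,-194,187),-0.237)
a=cv2.resize(optics.read_camera('top')[200:300,290:420],None,fx=3,fy=3,interpolation=2)
b=cv2.resize(optics.read_camera('side')[190:290,190:320],None,fx=3,fy=3,interpolation=2)
cv2.imwrite('pics/a1.png',np.hstack([a,b]))"
```

```text
t 1.77 at [ 457.5 -198.9  184.9] shift [ 2.7 -5.7 -2.1] rot [-0.001  0.005 -0.003] q [-0.5   0.12  1.96 -0.    1.06  1.31] F [-0.4  0.3 -0.6] M [0.01 0.04 0.04] w 85.7
```

View pics/a1.png

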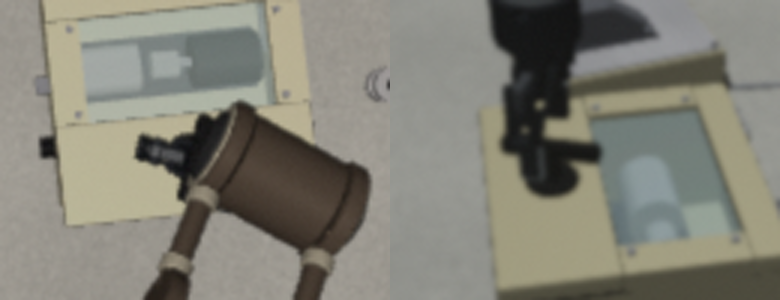

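The fingers straddle the bar: in the side view (right half) there is one on each side at (520,150) and (560,100). I settle the centring, then grip.

```bash
python3 -c "
from h import *
go((461.5,-194,187),-0.237)"
```

```text
t 1.87 at [ 459.6 -199.6  187.4] shift [ 0.5 -5.9  0.4] rot [ 0.     0.    -0.002] q [-0.5   0.12  1.96 -0.    1.06  1.31] F [ 0.   1.1 -0.3] M [0.03 0.02 0.  ] w 84.9
```

send_rows:
  offset:
    - [0.5,-6,0.5]
    - [0.5,-6,0.5]
    - [0.5,-6,0.5]
    - [0.5,-6,0.5]
    - [0.5,-6,0.5]
    - [0.5,-6,0.5]
    - [0.5,-6,0.5]
    - [0.5,-6,0.5]
    - [0.5,-6,0.5]
    - [0.5,-6,0.5]
  rot:
    - [0,0,0]
    - [0,0,0]
    - [0,0,0]
    - [0,0,0]
    - [0,0,0]
    - [0,0,0]
    - [0,0,0]
    - [0,0,0]
    - [0,0,0]
    - [0,0,0]
  hand: [0,0,0.5,0.8,1,1,1,1,1,1]

```text
time_s: 2.7
ee_pos: [461.8, -193.5, 187.1]
orientation: [0.0, 0.993, -0.119, 0.0]
wrist_force: [-1.4, -0.9, 1.8]
gripper_width: 13.2
grip_force: 60.1
```

```bash
python3 -c "
from h import *
go((461.5,-194,187),-0.237)"
```

```text
t 2.70 at [ 461.8 -193.5  187.1] shift [-0.2  0.6  0.1] rot [ 0.001 -0.    -0.001] q [-0.48  0.12  1.96 -0.    1.06  1.33] F [-1.4 -0.9  1.8] M [-0.25  0.26 -0.14] w 13.2
```

Gripped with low side force, so the centring is good. I turn it clockwise while sinking with it.

send_rows:
  offset:
    - [0,0,0.4]
    - [0,0,0.8]
    - [0,0,1.2]
    - [0,0,1.6]
    - [0,0,2]
    - [0,0,2.4]
    - [0,0,2.8]
    - [0,0,3.2]
    - [0,0,3.4]
    - [0,0,3.4]
  rot:
    - [0,0,0.12]
    - [0,0,0.24]
    - [0,0,0.36]
    - [0,0,0.48]
    - [0,0,0.6]
    - [0,0,0.72]
    - [0,0,0.84]
    - [0,0,0.96]
    - [0,0,1.05]
    - [0,0,1.05]
  hand: [1,1,1,1,1,1,1,1,1,1]

```text
time_s: 3.53
ee_pos: [460.8, -193.5, 183.5]
orientation: [0.001, 0.799, -0.601, -0.001]
wrist_force: [-5.4, -1.7, 4.3]
gripper_width: 13.5
grip_force: 59.8
```

```bash
python3 -c "
from h import *
go((461.5,-194,183),-1.468)"
```

```text
t 3.53 at [ 460.8 -193.5  183.5] shift [ 0.6 -0.5  0.5] rot [ 0.003 -0.001  0.179] q [-0.48  0.12  1.97 -0.    1.06  2.38] F [-5.4 -1.7  4.3] M [-0.57  0.7  -0.09] w 13.5
```

send_rows:
  offset:
    - [0,0,0.3]
    - [0,0,0.6]
    - [0,0,0.6]
    - [0,0,0.6]
    - [0,0,0.6]
    - [0,0,0.6]
    - [0,0,0.6]
    - [0,0,0.6]
  rot:
    - [0,0,0.08]
    - [0,0,0.15]
    - [0,0,0.19]
    - [0,0,0.22]
    - [0,0,0.24]
    - [0,0,0.26]
    - [0,0,0.26]
    - [0,0,0.26]
  hand: [1,1,1,1,1,1,1,1]

```text
time_s: 4.2
ee_pos: [460.7, -193.9, 183.0]
orientation: [0.002, 0.718, -0.696, -0.0]
wrist_force: [-4.9, -2.2, 4.3]
gripper_width: 13.6
grip_force: 77.0
```

```bash
python3 -c "
from h import *
go((461.5,-194,183),-1.468)"
```

```text
t 4.20 at [ 460.7 -193.9  183. ] shift [ 0.1 -0.8 -0. ] rot [ 0.003 -0.002 -0.072] q [-0.48  0.12  1.97 -0.    1.05  2.63] F [-4.9 -2.2  4.3] M [-0.66  0.68  1.18] w 13.6
```

The torque rose to 1.18 N m, well over the 0.3 needed to turn it, so the handle is at its stop. I let go, rise and check with the camera.

send_rows:
  offset:
    - [0,0,0]
    - [0,0,0]
    - [0,0,0]
    - [0,0,0]
    - [0,0,-10]
    - [0,0,-30]
    - [0,0,-60]
    - [0,0,-90]
    - [0,0,-110]
    - [0,0,-110]
  rot:
    - [0,0,-0.05]
    - [0,0,-0.05]
    - [0,0,-0.05]
    - [0,0,-0.05]
    - [0,0,-0.05]
    - [0,0,-0.05]
    - [0,0,-0.05]
    - [0,0,-0.05]
    - [0,0,-0.05]
    - [0,0,-0.05]
  hand: [0.6,0.3,0,0,0,0,0,0,0,0]

```text
time_s: 5.03
ee_pos: [465.1, -194.6, 299.4]
orientation: [-0.002, 0.732, -0.681, 0.006]
wrist_force: [0.9, -0.8, 0.0]
gripper_width: 85.3
grip_force: 0.0
```

```bash
cat >> h.py <<'E'
H=np.array([563,133,128.]);BY=0.25
def box(x,z,y=0): return H+Ro.from_euler("z",BY).apply([x,y,z])
E
python3 -c "
from h import *
go(box(-150,150),BY)"
```

```text
t 5.03 at [ 465.1 -194.6  299.4] shift [-293.3   26.5   19.4] rot [-0.002 -0.013 -1.748] q [-0.48  0.    1.84  0.    1.28  2.59] F [ 0.9 -0.8  0. ] M [-0.01  0.02  0.  ] w 85.3
```

send_rows:
  offset:
    - [-29,2,2]
    - [-58,5,4]
    - [-88,8,6]
    - [-117,10,8]
    - [-147,13,10]
    - [-176,16,12]
    - [-205,18,14]
    - [-235,21,16]
    - [-264,24,18]
    - [-293,26,19]
  rot:
    - [0,0,-0.12]
    - [0,0,-0.24]
    - [0,0,-0.36]
    - [0,0,-0.48]
    - [0,0,-0.6]
    - [0,0,-0.72]
    - [0,0,-0.84]
    - [0,0,-0.96]
    - [0,0,-1.08]
    - [0,0,-1.2]
  hand: [0.3,0.6,1,1,1,1,1,1,1,1]

```text
time_s: 5.87
ee_pos: [413.6, 98.6, 273.3]
orientation: [-0.0, 0.989, -0.146, -0.0]
wrist_force: [1.1, -0.2, 0.5]
gripper_width: 0.1
grip_force: 0.0
```

```bash
python3 -c "
from h import *
import cv2
t=optics.read_camera('top');s=optics.read_camera('side')
cv2.imwrite('pics/a2.png',np.hstack([cv2.resize(t[185:285,290:410],None,fx=3,fy=3,interpolation=2),cv2.resize(s[165:265,210:330],None,fx=3,fy=3,interpolation=2)]))
go(box(-150,90),BY,.55)"
```

```text
t 5.97 at [413.3 100.5 273.2] shift [ 5.6  3.2 55.2] rot [ 0.147  0.538 -0.529] q [ 0.13 -0.13  2.03  0.    1.25  2.  ] F [-0.5 -0.6  0.5] M [-0.08  0.    0.01] w 0.1
```

View pics/a2.png

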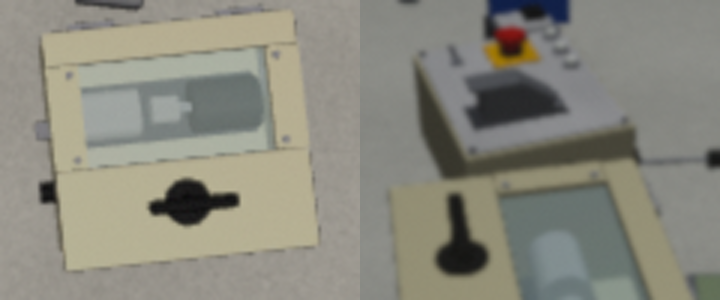

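The bar's ends at (152,208) and (237,200) run parallel to the lid's front edge, so the latch is at its stop. On to the guard, with the shut fingers tilted 0.55 rad.

send_rows:
  offset:
    - [0,0,5]
    - [1,0,12]
    - [2,1,20]
    - [3,2,30]
    - [4,2,38]
    - [5,3,46]
    - [5.5,3,55]
    - [5.5,3,55]
    - [5.5,3,55]
  rot:
    - [0.02,0.08,-0.08]
    - [0.04,0.16,-0.16]
    - [0.06,0.24,-0.24]
    - [0.09,0.32,-0.32]
    - [0.11,0.4,-0.4]
    - [0.13,0.48,-0.48]
    - [0.147,0.538,-0.529]
    - [0.147,0.538,-0.529]
    - [0.147,0.538,-0.529]
  hand: [1,1,1,1,1,1,1,1,1]

```text
time_s: 6.72
ee_pos: [417.9, 91.8, 217.7]
orientation: [-0.032, 0.956, 0.115, 0.269]
wrist_force: [-0.8, 0.6, 0.4]
gripper_width: 0.3
grip_force: 0.0
```

```bash
python3 -c "
from h import *
go(box(-145,25),BY,.55)
go(box(-120,10),BY,.55)"
```

```text
t 6.72 at [417.9  91.8 217.7] shift [-28.8  -4.2  58.2] rot [ 0.006  0.002 -0.008] q [ 0.04 -0.42  2.45  0.19  0.58  1.24] F [-0.8  0.6  0.4] M [-0.07  0.28 -0.05] w 0.3
t 6.72 at [417.9  91.8 217.7] shift [-15.3  -4.4  84. ] rot [ 0.006  0.002 -0.008] q [ 0.04 -0.42  2.45  0.19  0.58  1.24] F [-0.8  0.6  0.4] M [-0.07  0.28 -0.05] w 0.3
```

send_rows:
  offset:
    - [-10,-1,20]
    - [-20,-3,40]
    - [-29,-4,58]
    - [-29,-4,58]
    - [-24,-4,67]
    - [-19,-4,76]
    - [-15,-4,84]
    - [-15,-4,84]
    - [-15,-4,84]
  rot:
    - [0,0,-0.004]
    - [0,0,-0.008]
    - [0,0,-0.008]
    - [0,0,-0.008]
    - [0,0,-0.008]
    - [0,0,-0.008]
    - [0,0,-0.008]
    - [0,0,-0.008]
    - [0,0,-0.008]
  hand: [1,1,1,1,1,1,1,1,1]

```text
time_s: 7.47
ee_pos: [450.1, 104.3, 140.9]
orientation: [-0.031, 0.954, 0.121, 0.271]
wrist_force: [-0.2, 0.1, 0.1]
gripper_width: -0.1
grip_force: 0.0
```

```bash
cat >> h.py <<'E'
def lift(th):
    t=.55-.35*th;a=t-np.pi/2+th;s=9/np.cos(a);f=lambda v,g:np.array([v[0]*np.cos(g)-v[1]*np.sin(g),v[0]*np.sin(g)+v[1]*np.cos(g)])
    E=f((-100,35.5),-th);n=np.array([np.cos(t),np.sin(t)]);z=np.array([np.sin(t),-np.cos(t)])
    p=E-11*n+s*z;print("th",th,"box xz",np.round(p,1),end=" ");go(box(*p),BY,t)
E
python3 -c "
from h import *
import cv2
t=optics.read_camera('top');s=optics.read_camera('side')
cv2.imwrite('pics/a3.png',np.hstack([cv2.resize(t[195:275,200:300],None,fx=4,fy=4,interpolation=2),cv2.resize(s[165:245,205:305],None,fx=4,fy=4,interpolation=2)]))
for th in np.arange(0,.61,.1): lift(th)"
```

```text
th 0.0 box xz [-100.4   15.1] t 7.57 at [449.1 104.1 140.5] shift [15.9  0.2  6.8] rot [ 0.005 -0.002  0.004] q [ 0.07 -0.16  2.46  0.3   0.3   1.13] F [-0.4  0.8  0. ] M [-0.09  0.25 -0.01] w 0.1
th 0.1 box xz [-97.8  26.3] t 7.57 at [449.1 104.1 140.5] shift [24.   0.3 -1.5] rot [ 0.005 -0.037  0.004] q [ 0.07 -0.16  2.46  0.3   0.3   1.13] F [-0.4  0.8  0. ] M [-0.09  0.25 -0.01] w 0.1
th 0.2 box xz [-94.1  36.9] t 7.57 at [449.1 104.1 140.5] shift [32.7  0.4 -8.5] rot [ 0.005 -0.072  0.004] q [ 0.07 -0.16  2.46  0.3   0.3   1.13] F [-0.4  0.8  0. ] M [-0.09  0.25 -0.01] w 0.1
th 0.30000000000000004 box xz [-89.3  46.7] t 7.57 at [449.1 104.1 140.5] shift [ 42.    0.5 -14.4] rot [ 0.005 -0.107  0.004] q [ 0.07 -0.16  2.46  0.3   0.3   1.13] F [-0.4  0.8  0. ] M [-0.09  0.25 -0.01] w 0.1
th 0.4 box xz [-83.4  55.9] t 7.57 at [449.1 104.1 140.5] shift [ 51.7   0.5 -19.1] rot [ 0.005 -0.142  0.004] q [ 0.07 -0.16  2.46  0.3   0.3   1.13] F [-0.4  0.8  0. ] M [-0.09  0.25 -0.01] w 0.1
th 0.5 box xz [-76.7  64.2] t 7.57 at [449.1 104.1 140.5] shift [ 61.8   0.6 -22.6] rot [ 0.006 -0.177  0.004] q [ 0.07 -0.16  2.46  0.3   0.3   1.13] F [-0.4  0.8  0. ] M [-0.09  0.25 -0.01] w 0.1
th 0.6000000000000001 box xz [-69.1  71.6] t 7.57 at [449.1 104.1 140.5] shift [ 72.2   0.6 -25. ] rot [ 0.006 -0.212  0.004] q [ 0.07 -0.16  2.46  0.3   0.3   1.13] F [-0.4  0.8  0. ] M [-0.09  0.25 -0.01] w 0.1
```

View pics/a3.png

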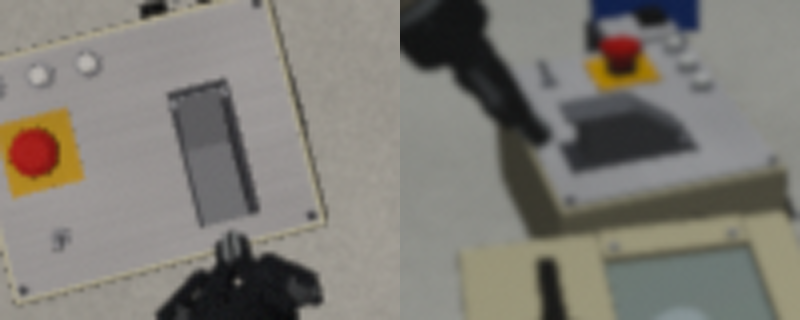

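The shut fingertips at (235,242) point straight at the middle of the guard's lip at (228,222), with the hood still shut. Now I lift it.

send_rows:
  offset:
    - [8,0,3.5]
    - [16,0,7]
    - [20,0,3]
    - [24,0,-1.5]
    - [33,0.4,-8.5]
    - [42,0.5,-14.5]
    - [52,0.5,-19]
    - [62,0.6,-22.5]
    - [72,0.6,-25]
    - [72,0.6,-25]
  rot:
    - [0,0,0]
    - [0,0,0]
    - [0,-0.018,0]
    - [0,-0.037,0]
    - [0,-0.072,0]
    - [0,-0.107,0]
    - [0,-0.142,0]
    - [0,-0.177,0]
    - [0,-0.212,0]
    - [0,-0.212,0]
  hand: [1,1,1,1,1,1,1,1,1,1]

```text
time_s: 8.4
ee_pos: [500.5, 116.5, 202.6]
orientation: [-0.018, 0.977, 0.124, 0.172]
wrist_force: [0.7, -0.2, 2.0]
gripper_width: 0.2
grip_force: 0.0
```

```bash
python3 -c "
from h import *
import cv2
t=optics.read_camera('top');s=optics.read_camera('side')
cv2.imwrite('pics/a4.png',np.hstack([cv2.resize(t[195:275,200:300],None,fx=4,fy=4,interpolation=2),cv2.resize(s[165:245,205:305],None,fx=4,fy=4,interpolation=2)]))
for th in np.arange(.6,1.51,.15): lift(th)"
```

```text
th 0.6 box xz [-69.1  71.6] t 8.50 at [496.  115.9 198.9] shift [ 0.2  0.1 -0.7] rot [ 0.006 -0.     0.003] q [ 0.12 -0.07  2.17  0.06  0.7   1.4 ] F [-0.8 -0.4 -0.9] M [-0.06  0.22  0.03] w -0.0
th 0.75 box xz [-56.6  81. ] t 8.50 at [496.  115.9 198.9] shift [15.2  0.1 -5.4] rot [ 0.006 -0.053  0.003] q [ 0.12 -0.07  2.17  0.06  0.7   1.4 ] F [-0.8 -0.4 -0.9] M [-0.06  0.22  0.03] w -0.0
th 0.9 box xz [-42.7  88.2] t 8.50 at [496.  115.9 198.9] shift [30.6  0.2 -7.5] rot [ 0.006 -0.105  0.003] q [ 0.12 -0.07  2.17  0.06  0.7   1.4 ] F [-0.8 -0.4 -0.9] M [-0.06  0.22  0.03] w -0.0
th 1.05 box xz [-28.  93.] t 8.50 at [496.  115.9 198.9] shift [46.1  0.2 -7.2] rot [ 0.006 -0.158  0.003] q [ 0.12 -0.07  2.17  0.06  0.7   1.4 ] F [-0.8 -0.4 -0.9] M [-0.06  0.22  0.03] w -0.0
th 1.2000000000000002 box xz [-12.9  95.5] t 8.50 at [496.  115.9 198.9] shift [61.2  0.3 -4.4] rot [ 0.007 -0.21   0.003] q [ 0.12 -0.07  2.17  0.06  0.7   1.4 ] F [-0.8 -0.4 -0.9] M [-0.06  0.22  0.03] w -0.0
th 1.35 box xz [ 2.5 95.4] t 8.50 at [496.  115.9 198.9] shift [75.7  0.3  0.7] rot [ 0.007 -0.263  0.002] q [ 0.12 -0.07  2.17  0.06  0.7   1.4 ] F [-0.8 -0.4 -0.9] M [-0.06  0.22  0.03] w -0.0
th 1.5 box xz [17.6 93. ] t 8.50 at [496.  115.9 198.9] shift [89.1  0.3  8.1] rot [ 0.007 -0.315  0.002] q [ 0.12 -0.07  2.17  0.06  0.7   1.4 ] F [-0.8 -0.4 -0.9] M [-0.06  0.22  0.03] w -0.0
```

View pics/a4.png

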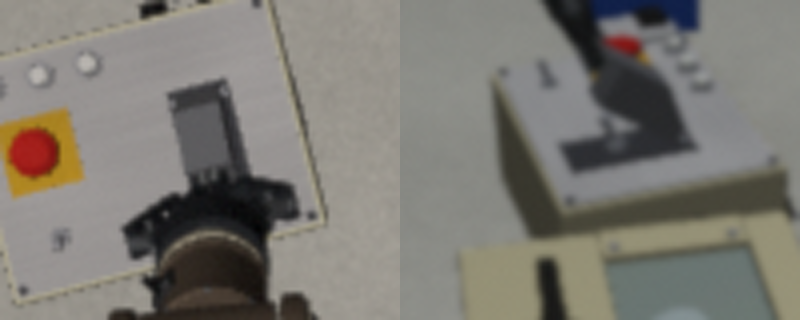

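In the side view the hood is up at about 0.6 rad with the fingertips under its lip, and the toggle is visible at (612,130). I swing it on over.

send_rows:
  offset:
    - [15,0,-5.5]
    - [31,0,-7.5]
    - [46,0,-7]
    - [61,0,-4.5]
    - [76,0,0.5]
    - [89,0,8]
    - [92,0,8]
    - [92,0,8]
    - [80,0,-20]
    - [60,0,-40]
  rot:
    - [0,-0.053,0]
    - [0,-0.105,0]
    - [0,-0.158,0]
    - [0,-0.21,0]
    - [0,-0.263,0]
    - [0,-0.315,0]
    - [0,-0.315,0]
    - [0,-0.315,0]
    - [0,-0.338,0]
    - [0,-0.338,0]
  hand: [1,1,1,1,1,1,1,1,1,1]

```text
time_s: 9.33
ee_pos: [536.0, 126.6, 255.5]
orientation: [0.003, 0.992, 0.125, 0.0]
wrist_force: [0.3, -0.6, 1.3]
gripper_width: -0.3
grip_force: 0.0
```

```bash
python3 -c "
from h import *
go(box(-115,90),BY)
go(box(-105,22),BY)"
```

```text
t 9.33 at [536.  126.6 255.5] shift [-87.3   0.1  37.6] rot [0.006 0.    0.001] q [ 0.16  0.14  1.79 -0.01  1.21  1.48] F [ 0.3 -0.6  1.3] M [-0.01 -0.02 -0.05] w -0.3
t 9.33 at [536.  126.6 255.5] shift [-77.2  -0.3 105.6] rot [0.006 0.    0.001] q [ 0.16  0.14  1.79 -0.01  1.21  1.48] F [ 0.3 -0.6  1.3] M [-0.01 -0.02 -0.05] w -0.3
```

send_rows:
  offset:
    - [-20,0,0]
    - [-50,0,0]
    - [-80,0,0]
    - [-87,0,15]
    - [-87,0,38]
    - [-87,0,38]
    - [-87,0,38]
  rot:
    - [0,0,0]
    - [0,0,0]
    - [0,0,0]
    - [0,0,0]
    - [0,0,0]
    - [0,0,0]
    - [0,0,0]
  hand: [1,1,1,1,1,1,1]

```text
time_s: 9.92
ee_pos: [449.9, 104.6, 216.6]
orientation: [0.003, 0.992, 0.125, -0.001]
wrist_force: [1.1, 0.4, 0.9]
gripper_width: -0.3
grip_force: 0.0
```

```bash
python3 -c "
from h import *
import cv2
t=optics.read_camera('top');s=optics.read_camera('side')
cv2.imwrite('pics/a5.png',np.hstack([cv2.resize(t[195:275,200:300],None,fx=4,fy=4,interpolation=2),cv2.resize(s[165:245,205:305],None,fx=4,fy=4,interpolation=2)]))
go(box(-105,22),BY);go(box(-40,22),BY)"
```

```text
t 10.02 at [452.8 105.  218.7] shift [ 8.6 -0.3 68.7] rot [ 0.007 -0.002  0.001] q [ 0.14  0.01  2.01 -0.01  1.12  1.46] F [-0.5 -0.   0.2] M [-0.03 -0.01  0.02] w -0.1
t 10.02 at [452.8 105.  218.7] shift [73.6 -0.2 68.8] rot [ 0.007 -0.002  0.001] q [ 0.14  0.01  2.01 -0.01  1.12  1.46] F [-0.5 -0.   0.2] M [-0.03 -0.01  0.02] w -0.1
```

View pics/a5.png

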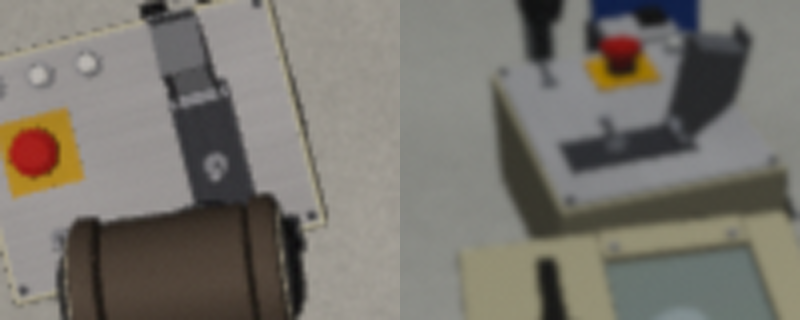

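The guard stands open. In the top view the toggle is at about crop (216,165) and the hinge line at (200,97). I confirm their positions by ray before pushing.

```bash
python3 -c "
from h import *
c=lambda x,y,a,b:(a+(x-1.5)/4,b+(y-1.5)/4)
for n,p in (('hinge',ray('top',c(200,98,200,195),128)),('toggle',ray('top',c(216,167,200,195),145)),('togTip tri',tri(c(215,172,200,195),c(607,122,205-100,165))[0])):
    print(n,np.round(p,1),'box frame',np.round(Ro.from_euler('z',-BY).apply(p-H),1))"
```

```text
hinge [562.4 131.5 128. ] box frame [-0.9 -1.3  0. ]
toggle [507.5 116.9 145. ] box frame [-57.8  -1.8  17. ]
togTip tri [502.3 117.3 150.3] box frame [-62.7  -0.2  22.3]
```

send_rows:
  offset:
    - [9,0,20]
    - [9,0,45]
    - [9,0,65]
    - [9,0,69]
    - [9,0,69]
    - [9,0,69]
  rot:
    - [0,0,0]
    - [0,0,0]
    - [0,0,0]
    - [0,0,0]
    - [0,0,0]
    - [0,0,0]
  hand: [1,1,1,1,1,1]

```text
time_s: 10.52
ee_pos: [462.8, 107.0, 150.1]
orientation: [0.003, 0.992, 0.125, 0.002]
wrist_force: [0.2, 0.3, -0.3]
gripper_width: 0.2
grip_force: 0.0
```

The hinge agrees within 1.5 mm and the toggle lies where the description says. I push it towards the hinge.

send_rows:
  offset:
    - [8,0,0]
    - [16,0,0]
    - [23,0,0]
    - [29,0,0]
    - [34,0,0]
    - [38,0,0]
    - [41,0,0]
    - [43,0,0]
    - [43,0,0]
  rot:
    - [0,0,0]
    - [0,0,0]
    - [0,0,0]
    - [0,0,0]
    - [0,0,0]
    - [0,0,0]
    - [0,0,0]
    - [0,0,0]
    - [0,0,0]
  hand: [1,1,1,1,1,1,1,1,1]

```text
time_s: 11.27
ee_pos: [502.5, 117.3, 148.9]
orientation: [0.003, 0.992, 0.125, -0.001]
wrist_force: [-3.8, -1.9, 4.8]
gripper_width: -0.3
grip_force: 2.4
```

```bash
python3 -c "
from h import *
go(box(-62,22),BY)"
```

```text
t 11.27 at [502.5 117.3 148.9] shift [ 0.5 -0.3 -1.1] rot [0.007 0.002 0.001] q [ 0.15  0.2   1.95 -0.01  0.99  1.47] F [-3.8 -1.9  4.8] M [-0.21  0.63  0.01] w -0.3
```

send_rows:
  offset:
    - [2,0,0]
    - [4,0,0]
    - [5,0,0]
    - [5,0,0]
    - [-5,0,0]
    - [-25,0,0]
    - [-45,0,0]
    - [-45,0,-20]
    - [-45,0,-50]
    - [-45,0,-70]
  rot:
    - [0,0,0]
    - [0,0,0]
    - [0,0,0]
    - [0,0,0]
    - [0,0,0]
    - [0,0,0]
    - [0,0,0]
    - [0,0,0]
    - [0,0,0]
    - [0,0,0]
  hand: [1,1,1,1,1,1,1,1,1,1]

```text
time_s: 12.1
ee_pos: [460.2, 107.0, 220.4]
orientation: [0.003, 0.992, 0.125, 0.003]
wrist_force: [0.6, -0.1, 0.5]
gripper_width: 0.0
grip_force: 0.0
```

```bash
python3 -c "
from h import *
import cv2
t=optics.read_camera('top');s=optics.read_camera('side')
cv2.imwrite('pics/a6.png',np.hstack([cv2.resize(t[195:275,200:300],None,fx=4,fy=4,interpolation=2),cv2.resize(s[165:245,205:305],None,fx=4,fy=4,interpolation=2)]))
go(box(-107,170),BY);go(box(95,170),BY);go(box(95,60),BY)"
```

```text
t 12.20 at [463.4 107.5 223.2] shift [ -3.2   0.5 -74.9] rot [ 0.008 -0.012  0.001] q [ 0.14  0.02  1.99 -0.01  1.12  1.46] F [0.6 0.7 0.3] M [ 0.   -0.02 -0.02] w -0.1
t 12.20 at [463.4 107.5 223.2] shift [198.8   0.6 -72.4] rot [ 0.008 -0.012  0.001] q [ 0.14  0.02  1.99 -0.01  1.12  1.46] F [0.6 0.7 0.3] M [ 0.   -0.02 -0.02] w -0.1
t 12.20 at [463.4 107.5 223.2] shift [197.4  -0.2  37.6] rot [ 0.008 -0.012  0.001] q [ 0.14  0.02  1.99 -0.01  1.12  1.46] F [0.6 0.7 0.3] M [ 0.   -0.02 -0.02] w -0.1
```

View pics/a6.png

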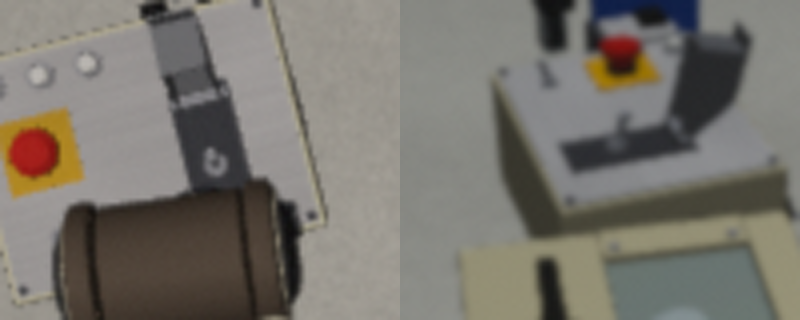

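The toggle has flipped: its tip moved from (607,122) to (626,117) in the side view, towards the hinge. Now I go up and over, behind the open guard.

send_rows:
  offset:
    - [-3,0,-38]
    - [-3,0,-73]
    - [35,0,-73]
    - [73,0,-73]
    - [110,0,-73]
    - [145,0,-73]
    - [175,0,-73]
    - [199,0,-73]
    - [199,0,-73]
    - [199,0,-73]
  rot:
    - [0,0,0]
    - [0,0,0]
    - [0,0,0]
    - [0,0,0]
    - [0,0,0]
    - [0,0,0]
    - [0,0,0]
    - [0,0,0]
    - [0,0,0]
    - [0,0,0]
  hand: [1,1,1,1,1,1,1,1,1,1]

```text
time_s: 13.03
ee_pos: [652.5, 156.8, 289.6]
orientation: [0.003, 0.992, 0.125, -0.0]
wrist_force: [0.3, 0.1, -0.9]
gripper_width: 0.1
grip_force: 0.0
```

```bash
python3 -c "
from h import *
go(box(95,60),BY);go(box(0,70),BY)"
```

```text
t 13.03 at [652.5 156.8 289.6] shift [  2.5   0.2 101.6] rot [0.006 0.001 0.001] q [ 0.17  0.35  1.45 -0.01  1.33  1.5 ] F [ 0.3  0.1 -0.9] M [-0.04 -0.04 -0.01] w 0.1
t 13.03 at [652.5 156.8 289.6] shift [-92.5   0.2  91.7] rot [0.006 0.001 0.001] q [ 0.17  0.35  1.45 -0.01  1.33  1.5 ] F [ 0.3  0.1 -0.9] M [-0.04 -0.04 -0.01] w 0.1
```

send_rows:
  offset:
    - [2,0,30]
    - [2,0,60]
    - [2,0,85]
    - [2,0,98]
    - [2,0,98]
    - [-10,0,98]
    - [-22,0,97]
    - [-34,0,96]
    - [-46,0,95]
    - [-46,0,95]
  rot:
    - [0,0,0]
    - [0,0,0]
    - [0,0,0]
    - [0,0,0]
    - [0,0,0]
    - [0,0,0]
    - [0,0,0]
    - [0,0,0]
    - [0,0,0]
    - [0,0,0]
  hand: [1,1,1,1,1,1,1,1,1,1]

```text
time_s: 13.87
ee_pos: [607.0, 144.4, 199.4]
orientation: [0.003, 0.992, 0.125, 0.002]
wrist_force: [0.5, -0.3, -0.3]
gripper_width: -0.1
grip_force: 0.0
```

```bash
python3 -c "
from h import *
go(box(-10,80),BY)"
```

```text
t 13.87 at [607.  144.4 199.4] shift [-55.4   0.2  -8.7] rot [ 0.007 -0.003  0.001] q [ 0.17  0.33  1.67 -0.01  1.14  1.49] F [ 0.5 -0.3 -0.3] M [0.01 0.   0.04] w -0.1
```

send_rows:
  offset:
    - [-11,0,-2]
    - [-22,0,-4]
    - [-33,0,-6]
    - [-44,0,-7]
    - [-55,0,-8]
    - [-64,0,-8]
    - [-70,0,-8]
    - [-70,0,-8]
    - [-70,0,-40]
    - [-70,0,-80]
  rot:
    - [0,0,0]
    - [0,0,0]
    - [0,0,0]
    - [0,0,0]
    - [0,0,0]
    - [0,0,0]
    - [0,0,0]
    - [0,0,0]
    - [0,0,0]
    - [0,0,0]
  hand: [1,1,1,1,1,1,1,1,1,1]

```text
time_s: 14.7
ee_pos: [537.1, 127.3, 273.6]
orientation: [0.003, 0.992, 0.125, -0.004]
wrist_force: [0.4, 1.3, 0.4]
gripper_width: 0.3
grip_force: 0.0
```

send_rows:
  offset:
    - [0,0,-20]
    - [-30,0,-30]
    - [-70,0,-30]
    - [-110,0,-30]
    - [-150,0,-30]
    - [-160,0,-30]
    - [-160,0,-30]
    - [-160,0,-30]
    - [-160,0,-30]
    - [-160,0,-30]
  rot:
    - [0,0,0]
    - [0,0,0]
    - [0,0,0]
    - [0,0,0]
    - [0,0,0]
    - [0,0,0]
    - [0,0,0]
    - [0,0,0]
    - [0,0,0]
    - [0,0,0]
  hand: [1,1,1,1,1,1,1,1,1,1]

```text
time_s: 15.53
ee_pos: [386.4, 88.5, 307.3]
orientation: [0.003, 0.992, 0.125, 0.001]
wrist_force: [0.8, 0.2, -0.6]
gripper_width: -0.2
grip_force: 0.0
```

```bash
python3 -c "
from h import *
import cv2
t=optics.read_camera('top');s=optics.read_camera('side')
cv2.imwrite('pics/a7.png',np.hstack([cv2.resize(t[185:285,190:400],None,fx=2,fy=2,interpolation=2),cv2.resize(s[165:265,210:310],None,fx=2,fy=2,interpolation=2)]))
go(box(-150,190),BY)"
```

```text
t 15.63 at [385.9  88.4 306.9] shift [ 32.6   0.7 -11.1] rot [ 0.007 -0.001  0.001] q [ 0.12 -0.23  2.04 -0.01  1.33  1.44] F [ 0.2  1.1 -0.4] M [0. 0. 0.] w -0.0
```

View pics/a7.png

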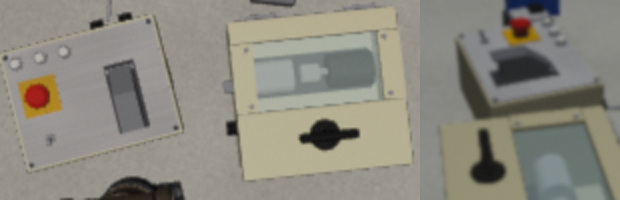

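The guard is shut again at (127,98), the T-handle at (330,134) lies parallel to the front edge, the e-stop and small toggle are untouched, and the robot is clear of everything.

```bash
python3 -c "
from bench import manip
print(manip.sign_off())"
```

```text
the job is handed in; nothing more can be done
None
```

The job is done and handed in at about 16 s: the latch is turned to its stop, then the drive toggle flipped and the guard shut over it, with the e-stop, small toggle and loose things left alone; no verdict came back from the hand-in.

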